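# Nip up a blender jar's locking ring with the two-pin spanner

### The job

The blender jar's blade ring has only been run on loosely: take the two-pin spanner from its seat in the blue tray, set both pins fully into two opposite holes of the ring, and only then turn the ring clockwise until it comes up firm at its stop. Feel for the holes with a light press and turn gently, never forcing the spanner against the ring or jar nor turning the ring on one pin, and keep the gripper itself off both. Then stand the spanner upright back in its seat and let go, leaving the other things on the counter where they are.

Things in the scene. Friction and masses are not known exactly. Their poses are not given: they have to be found in the camera images.
- jar: Clear blender jar upside down in a black stand 150 mm square, screwed down, it does not move. Origin on the counter under its axis, z up. Its black base skirt (110 mm across, 98 inside) faces up: rim 175 mm high, recessed floor at 157 mm with the ring on it. Handle on the +x side reaches 104 mm from the axis, heights 43 to 143 mm. White line on the rim at the -x side: index mark.
- lock_ring (a joint): Angle in rad by which the ring has been screwed down: grows as it turns clockwise seen from above; stops at 0.9, coming up firm within about 0.03 (fully home: the ring's red mark then points at the jar's white line). Starts between 0 and 0.35. The thread drags with about 0.2 N m throughout; the ring stays where it is left.
- ring_top (a point): On the jar's fixed axis, level with the ring's upper face (169 mm high), axes as the jar's. Ring: aluminium, 61 to 65 mm across, 12 thick, four round holes 7.5 mm wide, 9.5 deep, 22 mm from its centre; at joint value q they lie at angles -q, 90, 180, 270 deg -q from the jar's +x. Still loose, ring and hub sit 3 to 4 mm off the axis to some side and slide stiffly (12 N).
- spanner: Two-pin spanner, about 0.2 kg. Steel bar 70 (x) by 20 (y) by 12 mm high; under it two flat-ended pins 6 mm thick, 8 mm long, 22 mm either side of the middle along x. Above the bar a flat upright red grip 44 mm (x) by 12 mm (y), from 20 to 68 mm above the bar's underside. Origin: middle of the bar's underside, z up. Starts upright in its seat. Fully in, the bar lies on the ring's upper face.
- bar_mid (a point): The spanner's origin: middle of the bar's underside.
- pin_a (a point): Tip of the pin on the spanner's +x side, 8 mm below the bar's underside.
- pin_b (a point): Tip of the pin on the spanner's -x side, 8 mm below the bar's underside.
- tray: Blue service tray 170 (x) by 104 mm (y), fixed, rim 14 mm high. On its -x half stands the spanner's seat, a block 44 mm (x) by 92 mm (y), 38 mm high, with a slot 28 mm (x) by 78 mm (y) for the bar. Origin: on the counter under the tray's middle.
- seat (a point): Middle of the slot's floor in the tray, 28 mm above the counter, 10 mm below the block's top: the bar's underside rests here, with the pins in a trench 14 by 60 mm, 10 mm deep. The slot, and the x axis of the seated spanner (either way round), runs along this point's y axis.
- gasket: black rubber ring, 60 mm across, 6 mm thick, lying in the tray's dish; origin under its centre
- jar_lid: black jar lid with a clear plug, 128 mm across, 30 mm high; origin under its centre
- old_blades: worn-out blade assembly, steel, 56 mm disc with four blades, 40 mm high; origin under its centre
- paper_cup: white paper cup, 86 mm across, 110 mm high; origin under its centre
- driver: screwdriver lying on the counter
- cleaner: white bottle with an orange cap, 60 mm across, 160 mm high; origin under its centre

How it is judged (in metres and radians):
On the way, in this order (a step that is already met when the one before it is completed fails the run):
1. both pins are fully in two opposite holes of the ring (z of each of pin_a, pin_b in the frame of ring_top below -0.0055 m and horizontal distance between bar_mid and ring_top below 0.007 m), for 0.2 s.
2. the ring has been turned to its stop, both pins still in (z of each of pin_a, pin_b in the frame of ring_top below -0.004 m and horizontal distance between bar_mid and ring_top below 0.007 m and value of joint lock_ring above 0.85 rad), for 0.2 s.
At the end, for the whole second after the job is handed in: the ring is home (joint above 0.85 rad, its stop is 0.9) and the spanner stands at rest and released in its seat: the middle of its bar within 7 mm of the seat point, tilted less than 0.1 rad (value of joint lock_ring above 0.85 rad and distance between bar_mid and seat below 0.007 m and angle between spanner's own z axis and vertical below 0.1 rad and linear speed of spanner below 0.02 m/s and contact force between spanner and the fingers below 0.1 N); the robot touches nothing.
It fails at once if the spanner is forced against the ring or jar (over 45 N) (contact force between spanner and jar above 45 N).
It fails at once if the spanner is pressed on the ring or jar with over 25 N before both pins are in the holes (contact force between spanner and jar above 25 N and not (z of each of pin_a, pin_b in the frame of ring_top below -0.002 m and horizontal distance between bar_mid and ring_top below 0.007 m)).
It fails at once if the fingers or arm push the ring or jar (over 5 N) (contact force between any of the arm, the fingers and jar above 5 N).
It fails at once if the ring is turned before both pins are in its holes (velocity of joint lock_ring above 0.3 rad/s and not (z of each of pin_a, pin_b in the frame of ring_top below -0.002 m and horizontal distance between bar_mid and ring_top below 0.007 m)).
It fails at once if a bystander on the counter is moved more than 30 mm (distance of any of gasket, jar_lid, old_blades, paper_cup, driver, cleaner from where it was at the start of the episode above 0.03 m).
It also fails if it takes over 72 s, if anything falls off the work surface, if the arm or the gripper's body presses on something with over 40 N, if the wrist force passes 120 N, or if a joint passes its speed limit or range.

### The arm

A 6-joint arm with a two-finger parallel gripper is mounted at the origin on the work surface. World frame = base frame: x ahead of the robot, y to its left, z up, the work surface at z = 0. Lengths are in mm, angles in degrees, forces in N, time in s.
With the tool pointing down it reaches from about 350 to 850 mm from the base axis. Payload 8.1 kg.
Tool frame: the origin (TCP) lies at the very end of the fingers, on their centre line; the grasp point (between the pads) lies 19 mm behind it; z points along the fingers, y is the line along which they close (so a half turn about z gives the same grasp; the last joint's range is limited). The gripper opens to 85 mm and grips with 20 to 120 N. Pads are 22 mm wide; open, the fingers measure 114 mm over their backs; the gripper's body (76 mm by 85 mm) begins 54 mm behind the grasp point. The pads swing forward as they close: fully open they stand 13 mm farther back than shut.
Start: joints at [69.763, 7.471, 85.268, -0, 87.261, -4.893], TCP at [158.744, 578.624, 231.292] pointing down, gripper open.
Joint ranges: [-169.43, 169.43], [-51.17, 129.36], [1.28, 143.12], [-76.62, 256.62], [0, 156.53], [-152.29, 152.29]. Speed limits (degrees/s): [136.94, 136.94, 159.86, 180, 180, 180].

### API

Orientations are given as [roll, pitch, yaw] about the fixed x, y, z axes, in that order (R = Rz(yaw) Ry(pitch) Rx(roll)).
In Python, from bench import * gives the robot as it stands.
- The arm moves only by the tool play_rows, never from a script. Its argument "increments" is a list of rows, each a list of 3 entries, a list of its own where there are three numbers: the gripper's target within -1 to 1 (fully open at 1, half-way at 0, shut at -1), then the shift along the tool's x, y, z in mm, then the turn about the tool's z in rad. A call has 1 to 12 rows; each row shifts and turns the commanded pose from where the row before left it, along the tool's axes as they then stand; what a row does not reach is not made up. A row lasts 1/12 s, in which the tool goes at most 41.7 mm and 7.16 degrees, less where a joint would pass 70% of its speed; a pose out of reach is approached as far as the arm can. A call is refused whole if a number of a shift passes 41.7 or a number of a turn 0.125, either way. A call with a gripper value outside its range is refused whole. The fingers move at their own pace and stop on an object; "force" is the grip in N (left out, the last holds). Time passes only in rows, so rows that do not move let the fingers close. It gives the time, the measured TCP pose, the force, the opening and the grip force at its end, in the units of the state.
- sense(): the state, without advancing time (a new reading comes with each control period).
- snapshot(name): name is "scene" or "top"; returns a dict with "color" (420x560x3 uint8, red, green, blue), "intrinsics" (3x3 intrinsics, pixels), "k1" (the pictures are not rectified: a ray, as slopes to the right and down, at radius r is drawn at 1 + k1 r^2 times it, then the intrinsics apply), "world_from_camera" (4x4, takes a point from camera to world coordinates). Camera axes: x right, y down, z forward; pixel columns grow to the right and rows downward; lengths in mm; the calibration is good to about 2 mm. A picture is of the moment at which its call begins. There is no depth.
- hand_in(): hands the job in; it is judged then, once.
Trained networks look in a picture, given as the dict that the camera call returned (one of the last four; its "shot" number tells which), for a name from the list of things; names that differ only in an ending like _2 or _b are one class to them, and where a whole thing is asked for, a point or a joint stands for the part that bears it (a point fixed in the world has none). Each returns a list of dicts, best first, with "p" (0 to 1); they miss things now and then, are a little off and sometimes report something else, mostly with a low value. They report only what shows in the picture. A call takes as long as a camera call.
- find_in(query, picture): "xyz" ([x, y, z] in mm, in the coordinates of the camera as it stood for that picture, good to about 4 mm: the middle of the surface that is visible of it).
- regions_of(query, picture): "mask" (420x560 bool, what is visible of it).
- pinpoint(query, picture): "xyz" ([x, y, z] in mm, in the coordinates of the camera as it stood for that picture, good to about 4 mm: a listed point, or the origin of a listed thing).
The state is a dict: "time": time; "joint_pos": joint angles; "qd": joint speeds; "joint_efforts": joint torques, N m; "tool_pos": TCP position; "tcp_rot": TCP orientation; "ft_force": force on the tool from outside, world axes, zero at the start; "wrist_torque": the same for the moment, N m; "finger_gap": finger opening in mm; "grip_force": force on a finger pad.
Only numpy, scipy, OpenCV 4.12 (cv2) and the standard library are available. Lean on these libraries where they do the work, as an engineer would, in place of code of your own. Each camera call takes 0.05 s, during which the arm holds its last target. There are 200 camera calls.

## Working session

There is one attempt and no reset: what is moved stays moved. The work goes in short steps, Python scripts to look and compute and a tool call to move; the robot and the scene stay as the last step left them, time stands still between calls to the robot, and variables do not carry over. Pictures are saved under pics/ and viewed, at most 10 in all, crops included, and the job is handed in when it is done.

Besides the shell and the picture viewer there is one more tool, called after "Emit:" in YAML: its name, and indented under it one key for each argument. play_rows: Moves the arm, as the interface text tells. Its arguments: {"type":"object","properties":{"increments":{"type":"array","items":{"type":"array"}},"force":{"type":"number"}},"required":["increments"]}

```bash
mkdir -p pics; cat > h.py <<'E'
from bench import *
import numpy as np, cv2
def pix2ray(s,u,v):
    K=np.array(s["intrinsics"]);d=np.array([(u-K[0,2])/K[0,0],(v-K[1,2])/K[1,1]]);p=d.copy()
    for _ in range(20): p=d/(1+s["k1"]*(p@p))
    T=np.array(s["world_from_camera"]);return T[:3,3],T[:3,:3]@np.array([p[0],p[1],1.])
def at_z(s,u,v,z):
    o,r=pix2ray(s,u,v);return o+r*(z-o[2])/r[2]
def w2p(s,P):
    T=np.linalg.inv(np.array(s["world_from_camera"]));c=T[:3,:3]@np.array(P,float)+T[:3,3];p=c[:2]/c[2]
    p=p*(1+s["k1"]*(p@p));K=np.array(s["intrinsics"]);return p[0]*K[0,0]+K[0,2],p[1]*K[1,1]+K[1,2]
def w(s,x):
    T=np.array(s["world_from_camera"]);return np.round(T[:3,:3]@np.array(x)+T[:3,3],1)
E
python3 - <<'E'
from h import *
st=sense();print(st)
for n in["scene","top"]:
    s=snapshot(n);cv2.imwrite(f"pics/{n}0.png",s["color"][:,:,::-1])
    print(n,np.round(s["world_from_camera"],3).tolist(),np.round(s["intrinsics"],1).tolist(),s["k1"])
    for q in["jar","ring_top","lock_ring","spanner","bar_mid","seat","tray","pin_a","pin_b","paper_cup","cleaner","jar_lid"]:
        print(q,[(round(r["p"],2),w(s,r["xyz"]).tolist()) for r in pinpoint(q,s)[:2]])
E
```

```text
{'time': 0.0, 'joint_pos': array([ 6.97638620e+01,  7.51417645e+00,  8.53302844e+01, -1.51283412e-03,
        8.72611197e+01, -4.89258744e+00]), 'qd': array([ 0.04703929, -0.03136253, -0.07629627, -0.06131626,  0.04906127,
       -0.07645909]), 'joint_efforts': array([ 8.52688117e-04, -5.69406223e+01, -5.00544047e+01, -2.89044856e-04,
        1.47302588e-02, -2.35202185e-05]), 'tool_pos': array([158.5545428 , 578.09741068, 230.2445083 ]), 'tcp_rot': array([-1.79894675e+02, -7.49929012e-03,  1.64656516e+02]), 'ft_force': array([ 0.29608141, -0.04350931,  0.37745708]), 'wrist_torque': array([0.03460019, 0.00034385, 0.00916961]), 'grip_force': 0.0, 'finger_gap': 85.43039325174294}
scene [[-0.431, 0.472, -0.769, 1541.926], [0.902, 0.228, -0.366, 472.481], [0.002, -0.852, -0.524, 825.966], [0.0, 0.0, 0.0, 1.0]] [[478.1, 0.0, 280.6], [0.0, 478.1, 198.6], [0.0, 0.0, 1.0]] -0.11343932089995355
jar [(0.55, [492.1, -147.9, -1.5])]
ring_top [(0.78, [492.9, -152.0, 169.2])]Traceback (most recent call last):
  File "<stdin>", line 7, in <module>
ValueError: it knows: bar_mid, cleaner, driver, gasket, jar, jar_lid, old_blades, paper_cup, pin, ring_top, seat, spanner, tray
```

```bash
python3 - <<'E'
from h import *
for n in["scene","top"]:
    s=snapshot(n);cv2.imwrite(f"pics/{n}0.png",s["color"][:,:,::-1])
    if n=="top": print(n,np.round(s["world_from_camera"],3).tolist(),np.round(s["intrinsics"],1).tolist(),s["k1"])
    for q in["jar","ring_top","spanner","bar_mid","seat","tray","pin","paper_cup","cleaner","jar_lid","old_blades","gasket","driver"]:
        print(q,[(round(r["p"],2),w(s,r["xyz"]).tolist()) for r in pinpoint(q,s)[:2]])
E
```

```text
jar [(0.58, [507.2, -412.4, -2.2])]
ring_top [(0.89, [494.2, -151.0, 165.9])]
spanner [(0.78, [489.5, 150.7, 28.8]), (0.32, [494.1, 145.7, 32.0])]
bar_mid [(0.73, [496.1, 142.9, 29.2])]
seat [(0.69, [496.3, 149.7, 27.6]), (0.55, [507.8, 169.7, 20.8])]
tray [(0.65, [543.0, 126.3, -0.9]), (0.52, [486.9, 129.0, 16.4])]
pin [(0.82, [487.7, 127.5, 20.9]), (0.66, [337.3, -513.8, -2.0])]
paper_cup [(0.82, [611.1, 427.1, -1.0])]
cleaner [(0.95, [336.1, -513.2, -2.9])]
jar_lid [(0.65, [756.7, 144.8, -4.0])]
old_blades [(0.71, [749.3, -49.3, 0.7]), (0.27, [575.8, 122.0, 8.1])]
gasket [(0.68, [573.7, 119.7, 7.7])]
driver [(0.53, [509.0, -414.1, -1.8]), (0.47, [506.9, 169.9, 18.2])]
top [[0.016, -0.995, 0.098, 389.893], [-1.0, -0.016, 0.001, -25.172], [0.001, -0.098, -0.995, 1801.118], [0.0, 0.0, 0.0, 1.0]] [[503.0, 0.0, 288.6], [0.0, 503.0, 216.4], [0.0, 0.0, 1.0]] 0.0034719688378764563
jar [(0.93, [494.0, -151.1, 3.5]), (0.46, [494.6, 144.4, 28.4])]
ring_top [(0.98, [499.1, -154.0, 169.8])]
spanner []
bar_mid [(0.62, [496.0, 144.5, 26.6])]
seat [(0.86, [491.2, 146.2, 25.9])]
tray [(0.96, [544.2, 126.6, -1.4]), (0.66, [506.1, 165.5, 18.1])]
pin [(0.66, [506.1, 166.9, 18.7]), (0.55, [486.9, 125.9, 22.6])]
paper_cup [(0.71, [614.2, 423.0, 2.4])]
cleaner [(0.65, [336.0, -512.4, -3.2])]
jar_lid [(0.59, [760.5, 147.5, -2.3]), (0.22, [508.0, 166.4, 20.8])]
old_blades [(0.7, [493.4, -153.6, 1.8]), (0.51, [753.6, -48.9, -0.8])]
gasket [(0.62, [569.7, 116.6, 5.9])]
driver [(0.79, [507.0, -415.1, 0.6])]
```

View pics/scene0.png

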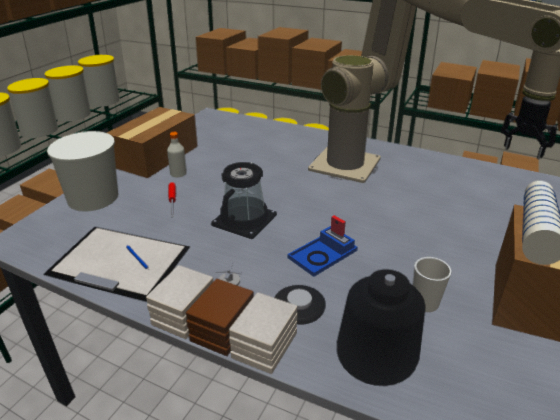

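View pics/top0.png

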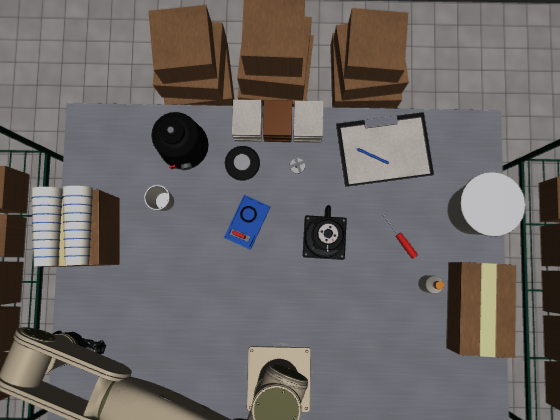

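The pictures show the tray (top view about (247,222)) with the red grip in its seat. The jar is at (325,237) with its handle pointing away from the robot, and both areas are free around. I'll measure the tray and stand and take enlarged crops.

```bash
python3 - <<'E'
from h import *
s=snapshot("top");c=s["color"];hsv=cv2.cvtColor(c,cv2.COLOR_RGB2HSV)
t=snapshot("scene")
def crop(s,u,v,r,n): return cv2.resize(s["color"][v-r:v+r,u-r:u+r],(n,n),interpolation=cv2.INTER_CUBIC)
im=np.vstack([np.hstack([crop(s,326,235,20,300),crop(s,247,222,28,300)]),np.hstack([crop(t,244,178,28,300),crop(t,325,240,40,300)])])
cv2.imwrite("pics/crops.png",im[:,:,::-1])
def rect(m,z,s):
    pts=cv2.findNonZero(m.astype(np.uint8))
    W=np.array([at_z(s,*p,z)[:2] for p in pts[:,0].astype(float)],np.float32)
    r=cv2.minAreaRect(W);return r
m=cv2.inRange(hsv,(105,120,60),(128,255,255))>0
m[:, :200]=0;m[:,300:]=0;m[:180]=0;m[260:]=0
print("tray",rect(m,14,s))
mr=regions_of("spanner",s)
hs=((hsv[...,0]<8)|(hsv[...,0]>172))&(hsv[...,1]>120)&(hsv[...,2]>60)
hs[:,:220]=0;hs[:,270:]=0;hs[:190]=0;hs[260:]=0
print("grip",rect(hs,96,s),hs.sum())
v=hsv[...,2]<60;v[:,:295]=0;v[:,355:]=0;v[:195]=0;v[265:]=0
n,l,stt,ce=cv2.connectedComponentsWithStats(v.astype(np.uint8));print(stt[1:],ce[1:])
k=1+np.argmax(stt[1:,4]);print("stand",rect(l==k,10,s),[at_z(s,*ce[k],z).round(1).tolist() for z in(10,175)])
for q in["jar","ring_top"]:
  for r in regions_of(q,s)[:1]:
    mm=r["mask"];ys,xs=np.nonzero(mm);print(q,r["p"],xs.mean(),ys.mean(),mm.sum(),xs.min(),xs.max(),ys.min(),ys.max())
print("px of ringtop",w2p(s,(494,-152,169)))
E
```

```text
tray ((544.5362548828125, 124.91666412353516), (105.04710388183594, 169.8448486328125), 66.38876342773438)
grip ((494.16552734375, 144.67703247070312), (47.4176139831543, 11.319805145263672), 69.14655303955078) 48
[[ 303  205   44   55 1480]
 [ 330  226    1    2    2]
 [ 324  229    9    9   61]
 [ 321  231    2    1    2]
 [ 334  235    2    1    2]
 [ 326  239    1    2    2]] [[323.71959459 236.59054054]
 [330.         226.5       ]
 [327.86885246 233.01639344]
 [321.5        231.        ]
 [334.5        235.        ]
 [326.         239.5       ]]
stand ((514.865966796875, -153.1976776123047), (149.9930419921875, 190.43214416503906), 87.5480728149414) [[495.9, -150.2, 10.0], [486.1, -138.7, 175.0]]
jar 0.55 324.23277265328267 236.18393922951708 1843 303 346 205 259
ring_top 0.88 324.33261571582347 235.81700753498384 1858 303 346 205 259
px of ringtop (np.float64(327.6985393788802), np.float64(234.3299797345175))
```

View pics/crops.png

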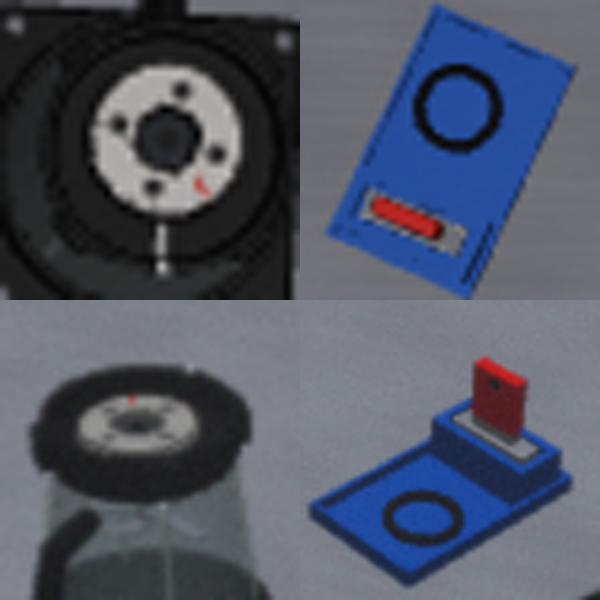

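```bash
cat > m.py <<'E'
from h import *
def stack(n,k=4):
    L=[snapshot(n) for _ in range(k)];s=L[-1];s=dict(s);s["f"]=np.mean([l["color"].astype(float) for l in L],0);return s
def ring(s,u0,v0,z=169,r=14):
    n=8;c=s["f"].min(2)[v0-r:v0+r,u0-r:u0+r]
    # rectified world patch 0.25mm/px
    g=np.arange(-50,50.1,.25);C=at_z(s,u0,v0,z)
    mp=np.array([[w2p(s,(C[0]+a,C[1]+b,z)) for b in g[::4]] for a in g[::4]],np.float32)
    mp=cv2.resize(mp,(len(g),len(g)))  # coarse
    return C,g,cv2.remap(s["f"].astype(np.float32),mp[...,0],mp[...,1],cv2.INTER_CUBIC)
E
python3 - <<'E'
from m import *
from scipy.optimize import minimize
s=stack("top",6)
C=at_z(s,327.7,234.3,169)
def samp(P,z,img=None):
    uv=np.array([w2p(s,(p[0],p[1],z)) for p in P],np.float32)
    I=(s["f"].mean(2) if img is None else img).astype(np.float32)
    return cv2.remap(I,uv[:,0][None],uv[:,1][None],cv2.INTER_CUBIC)[0]
a=np.radians(np.arange(0,360,6))
def circ(c,r): return np.c_[c[0]+r*np.cos(a),c[1]+r*np.sin(a)]
f=lambda c:-(samp(circ(c,26),169).mean()-samp(circ(c,36),169).mean()+samp(circ(c,29),169).mean()-samp(circ(c,33.5),169).mean())
r=minimize(f,C[:2],method="Nelder-Mead",options=dict(initial_simplex=[C[:2],C[:2]+[5,0],C[:2]+[0,5]]));rc=r.x;print("ring centre",rc.round(1),r.fun)
def holes(p): 
    t=p[2]+np.arange(4)*np.pi/2
    P=np.c_[p[0]+22*np.cos(t),p[1]+22*np.sin(t)];t2=t+np.pi/4;Q=np.c_[p[0]+22*np.cos(t2),p[1]+22*np.sin(t2)]
    return samp(P,169).mean()-samp(Q,169).mean()
for x0 in(rc,):
  r=minimize(holes,[*rc,np.radians(-15)],method="Nelder-Mead",options=dict(initial_simplex=[[*rc,-.26],[rc[0]+3,rc[1],-.26],[rc[0],rc[1]+3,-.26],[*rc,-.1]]));print("holes",r.x[:2].round(1),np.degrees(r.x[2]),r.fun)
# stand corners & white line
red=s["f"][...,0]-s["f"][...,1:].max(2)
def cent(m,z): 
    ys,xs=np.nonzero(m>0);wt=m[ys,xs];return at_z(s,(xs*wt).sum()/wt.sum(),(ys*wt).sum()/wt.sum(),z).round(1)
m=np.clip(red-25,0,None);mm=np.zeros_like(m);mm[225:248,318:342]=m[225:248,318:342];print("red mark",cent(mm,169))
g=s["f"].min(2);mm=np.zeros_like(m);mm[245:253,323:333]=np.clip(g[245:253,323:333]-70,0,None);print("white",cent(mm,175),at_z(s,327.6,248,175).round(1))
# tray filled
hsv=cv2.cvtColor(s["f"].astype(np.uint8),cv2.COLOR_RGB2HSV);b=cv2.inRange(hsv,(105,120,60),(128,255,255));b[:,:200]=0;b[:,300:]=0;b[:180]=0;b[260:]=0
cn=max(cv2.findContours(b,cv2.RETR_EXTERNAL,cv2.CHAIN_APPROX_NONE)[0],key=cv2.contourArea)
W=np.array([at_z(s,*p,14)[:2] for p in cn[:,0].astype(float)],np.float32)
M=cv2.moments(W);print("tray c",M["m10"]/M["m00"],M["m01"]/M["m00"],"ang",np.degrees(.5*np.arctan2(2*M["mu11"],M["mu20"]-M["mu02"])))
mm=np.zeros_like(m);mm[225:245,228:256]=m[225:245,228:256];print("grip",cent(mm,90))
ys,xs=np.nonzero(mm>20);P=np.array([at_z(s,x,y,96)[:2] for x,y in zip(xs,ys)]);wt=mm[ys,xs];D=P-np.average(P,0,wt);Cv=(D*wt[:,None]).T@D;print("grip ang",np.degrees(.5*np.arctan2(2*Cv[0,1],Cv[0,0]-Cv[1,1])))
# same ring/grip in scene camera
s=stack("scene",6);r=minimize(f,[496,-152],method="Nelder-Mead",options=dict(initial_simplex=[[496,-152],[501,-152],[496,-147]]));print("scene ring",r.x,r.fun)
red=np.clip(s["f"][...,0]-s["f"][...,1:].max(2)-25,0,None);mm=np.zeros_like(red);mm[210:245,325:352]=red[210:245,325:352]
ys,xs=np.nonzero(mm);print("scene grip ray@72",at_z(s,(xs.min()+xs.max())/2,(ys.min()+ys.max())/2,72).round(1))
E
```

```text
ring centre [ 498.1 -152.4] -258.9009704589844
holes [ 498.1 -152.4] -16.875267263333235 -143.88180541992188
red mark [ 477.7 -167.   169. ]
white [ 449.9 -149.8  175. ] [ 449.4 -151.6  175. ]
tray c 544.3900513618345 124.89717918967995 ang -23.54115025515686
grip [495.2 146.6  90. ]
grip ang 68.00780828314582
scene ring [ 497.87482966 -150.83078129] -139.82492065429688
scene grip ray@72 [492.8 148.5  72. ]
```

Emit:
play_rows:
  increments:
    - [1, [0, 0, 0], 0.067]
    - [1, [0, 0, 0], 0.067]
    - [1, [-24, -13.4, 0], 0]
    - [1, [-24, -13.4, 0], 0]
    - [1, [-24, -13.4, 0], 0]
    - [1, [-24, -13.4, 0], 0]
    - [1, [-24, -13.4, 0], 0]
    - [1, [-24, -13.4, 0], 0]
    - [1, [-24, -13.4, 0], 0]
    - [1, [-24, -13.4, 0], 0]
    - [1, [-24, -13.4, 0], 0]
    - [1, [-24, -13.4, 0], 0]

```text
time: 3.4
tool_pos: [327.9, 360.4, 231.5]
tcp_rot: [180.0, 0.0, 157.0]
ft_force: [0.1, 0.5, -0.4]
finger_gap: 85.9
grip_force: 0.0
```

Emit:
play_rows:
  increments:
    - [1, [-24, -13.4, 0], 0]
    - [1, [-24, -13.4, 0], 0]
    - [1, [-24, -13.4, 0], 0]
    - [1, [-24, -13.4, 0], 0]
    - [1, [-24, -13.4, 0], 0]
    - [1, [-24, -13.4, 0], 0]
    - [1, [-24, -13.4, 0], 0]
    - [1, [-24, -13.4, 0], 0]
    - [1, [-24, -13.4, 15], 0]
    - [1, [-21, -11.4, 25], 0]
    - [1, [0, 0, 30], 0]
    - [1, [0, 0, 0], 0]

```text
time: 4.4
tool_pos: [490.8, 145.4, 155.2]
tcp_rot: [-179.7, -0.4, 156.8]
ft_force: [-1.3, 0.8, -1.6]
finger_gap: 85.5
grip_force: 0.0
```

Emit:
play_rows:
  increments:
    - [1, [0, 0, 25], 0]
    - [1, [0, 0, 25], 0]
    - [1, [0, 0, 25], 0]
    - [1, [0, 0, 20], 0]
    - [1, [0, 0, 14], 0]
    - [1, [0, 0, 0], 0]
    - [1, [0, 0, 0], 0]

```text
time: 4.98
tool_pos: [493.3, 147.8, 52.9]
tcp_rot: [-180.0, -0.1, 157.0]
ft_force: [-0.1, -0.1, 0.0]
finger_gap: 85.6
grip_force: 0.0
```

Emit:
play_rows:
  increments:
    - [-0.2, [0, 0, 0], 0]
    - [-0.2, [0, 0, 0], 0]
    - [-0.2, [0, 0, 0], 0]
    - [-0.2, [0, 0, 0], 0]
    - [-0.2, [0, 0, 0], 0]
    - [-0.2, [0, 0, 0], 0]
    - [-0.2, [0, 0, 0], 0]
    - [-0.2, [0, 0, 0], 0]
  force: 20

```text
time: 5.65
tool_pos: [494.7, 147.4, 53.8]
tcp_rot: [179.9, 0.1, 157.0]
ft_force: [-1.5, 0.4, 8.0]
finger_gap: 43.8
grip_force: 21.3
```

Emit:
play_rows:
  increments:
    - [1, [0, 0, 0], 0]
    - [1, [0, 0, 0], 0]
    - [1, [0, 0, 0], 0]
    - [1, [0, 0, 0], 0]
    - [1, [0, 0, 0], 0]
    - [1, [0, 0, 0], 0]
    - [1, [0, 0, 0], 0.12]
    - [1, [0, 0, 0], 0.12]
    - [1, [0, 0, 0], 0.12]
    - [1, [0, 0, 0], 0.12]
    - [1, [0, 0, 0], 0.12]
    - [1, [0, 0, 0], 0.12]

```text
time: 6.65
tool_pos: [493.7, 147.3, 52.2]
tcp_rot: [-180.0, -0.0, 115.4]
ft_force: [1.1, -0.7, -0.8]
finger_gap: 85.3
grip_force: 0.0
```

Emit:
play_rows:
  increments:
    - [1, [0, 0, 0], 0.12]
    - [1, [0, 0, 0], 0.12]
    - [1, [0, 0, 0], 0.12]
    - [1, [0, 0, 0], 0.12]
    - [1, [0, 0, 0], 0.12]
    - [1, [0, 0, 0], 0.12]
    - [1, [0, 0, 0], 0.12]
    - [1, [0, 0, 0], 0.011]
    - [1, [0, 0, 0], 0]
    - [1, [0, 0, 0], 0]

```text
time: 7.48
tool_pos: [493.7, 147.3, 52.3]
tcp_rot: [-180.0, 0.0, 67.2]
ft_force: [0.3, -0.2, 0.6]
finger_gap: 85.4
grip_force: 0.0
```

Emit:
play_rows:
  increments:
    - [-1, [0, 0, 0], 0]
    - [-1, [0, 0, 0], 0]
    - [-1, [0, 0, 0], 0]
    - [-1, [0, 0, 0], 0]
    - [-1, [0, 0, 0], 0]
    - [-1, [0, 0, 0], 0]
    - [-1, [0, 0, 0], 0]
    - [-1, [0, 0, 0], 0]
    - [-1, [0, 0, 0], 0]
    - [-1, [0, 0, 0], 0]
    - [-1, [0, 0, 0], 0]
    - [-1, [0, 0, 0], 0]
  force: 90

```text
time: 8.48
tool_pos: [493.6, 147.3, 52.2]
tcp_rot: [-180.0, 0.0, 67.0]
ft_force: [-0.4, 0.3, -1.9]
finger_gap: 11.1
grip_force: 87.6
```

Emit:
play_rows:
  increments:
    - [-1, [0, 0, -3], 0]
    - [-1, [0, 0, -6], 0]
    - [-1, [0, 0, -12], 0]
    - [-1, [0, 0, -20], 0]
    - [-1, [0, 0, -25], 0]
    - [-1, [0, 0, -25], 0]
    - [-1, [0, 0, -25], 0]
    - [-1, [0, 0, -25], 0]
    - [-1, [0, 0, -20], 0]
    - [-1, [0, 0, -12], 0]
    - [-1, [0, 0, -7], -0.0565]
    - [-1, [0, 0, 0], -0.05]

```text
time: 9.48
tool_pos: [494.8, 147.5, 235.3]
tcp_rot: [179.8, -0.1, 73.2]
ft_force: [-0.6, -0.8, -1.9]
finger_gap: 11.3
grip_force: 87.6
```

Emit:
play_rows:
  increments:
    - [-1, [-12, 3.8, 0], 0]
    - [-1, [-25, 8, 0], 0]
    - [-1, [-30, 9.5, 0], 0]
    - [-1, [-30, 9.5, 0], 0]
    - [-1, [-30, 9.5, 0], 0]
    - [-1, [-30, 9.5, 0], 0]
    - [-1, [-30, 9.5, 0], 0]
    - [-1, [-30, 9.5, 0], 0]
    - [-1, [-30, 9.6, 0], 0]
    - [-1, [-24, 7.7, 0], 0]
    - [-1, [-14, 4.8, 0], 0]
    - [-1, [0, 0, 0], 0]

```text
time: 10.48
tool_pos: [496.7, -155.3, 231.9]
tcp_rot: [-179.9, 0.1, 72.8]
ft_force: [0.5, 1.0, -2.7]
finger_gap: 11.1
grip_force: 87.7
```

Emit:
play_rows:
  increments:
    - [-1, [0, 0, 0], 0]
    - [-1, [0, 0, 0], 0]

```text
time: 10.65
tool_pos: [497.3, -151.5, 232.0]
tcp_rot: [-179.9, -0.0, 73.0]
ft_force: [0.6, -0.2, -2.1]
finger_gap: 11.0
grip_force: 87.7
```

```bash
python3 - <<'E'
from m import *
t=sense();print(t["tool_pos"],t["tcp_rot"],t["ft_force"],t["wrist_torque"],t["finger_gap"])
s=stack("top",3);t=stack("scene",3)
def crop(s,u,v,r,n): return cv2.resize(s["color"][v-r:v+r,u-r:u+r],(n,n),interpolation=cv2.INTER_CUBIC)
im=np.hstack([crop(s,326,230,28,400),crop(t,244,165,36,400)]);cv2.imwrite("pics/above.png",im[:,:,::-1])
E
```

```text
[ 497.25712555 -151.52911528  232.00963905] [-1.79948112e+02 -2.33446125e-02  7.30162428e+01] [ 0.59764897 -0.1818259  -2.09749462] [ 0.01547563 -0.04211714 -0.04475929] 11.026752051250995
```

View pics/above.png

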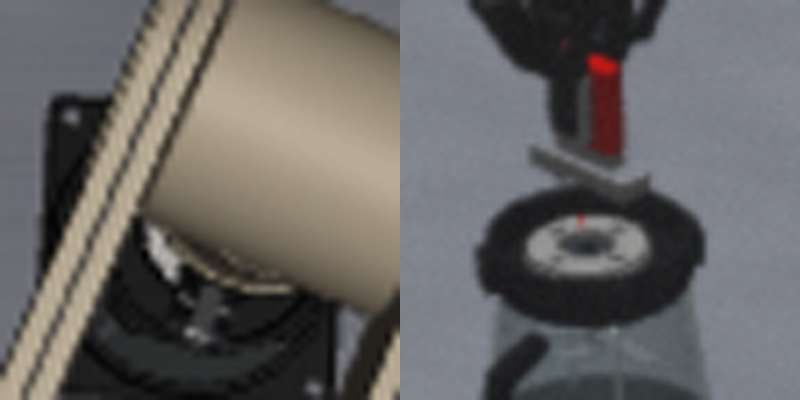

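The spanner is upright, with the bar at (590,180) above the ring at (588,242) in the scene crop. Now descending gently to feel for contact.

Emit:
play_rows:
  increments:
    - [-1, [0, 0, 5], 0]
    - [-1, [0, 0, 8], 0]
    - [-1, [0, 0, 8], 0]
    - [-1, [0, 0, 5], 0]
    - [-1, [0, 0, 2], 0]
    - [-1, [0, 0, 1], 0]
    - [-1, [0, 0, 1], 0]
    - [-1, [0, 0, 1], 0]
    - [-1, [0, 0, 0.5], 0]
    - [-1, [0, 0, 0], 0]

```text
time: 11.78
tool_pos: [497.9, -152.0, 201.1]
tcp_rot: [180.0, 0.0, 73.1]
ft_force: [0.3, -0.2, -1.8]
finger_gap: 10.9
grip_force: 87.8
```

Emit:
play_rows:
  increments:
    - [-1, [0, 0, 0.5], 0]
    - [-1, [0, 0, 0.5], 0]
    - [-1, [0, 0, 0], 0]
    - [-1, [0, 0, 0], 0]

```text
time: 12.12
tool_pos: [498.0, -152.0, 200.7]
tcp_rot: [179.9, 0.0, 73.1]
ft_force: [-2.1, 0.6, 5.0]
finger_gap: 10.9
grip_force: 88.8
```

```bash
python3 - <<'E'
from m import *
t=sense();print(t["tool_pos"],t["tcp_rot"],t["ft_force"],t["wrist_torque"])
E
```

```text
[ 498.03629907 -152.01725715  200.74268011] [1.79930173e+02 9.70059401e-03 7.30660722e+01] [-2.07772742  0.55342945  5.01201177] [0.12576144 0.43756686 0.05218364]
```

Emit:
play_rows:
  increments:
    - [-1, [0, -0.4, 0.3], 0]
    - [-1, [0, -0.4, 0], 0]
    - [-1, [0.4, 0, 0], 0]
    - [-1, [0.4, 0, 0], 0]
    - [-1, [0, 0.4, 0], 0]
    - [-1, [0, 0.4, 0], 0]
    - [-1, [0, 0.4, 0], 0]
    - [-1, [0, 0.4, 0], 0]

```text
time: 12.78
tool_pos: [498.5, -151.9, 200.6]
tcp_rot: [180.0, 0.1, 73.1]
ft_force: [-4.7, 0.2, 9.4]
finger_gap: 11.1
grip_force: 89.2
```

Emit:
play_rows:
  increments:
    - [-1, [0, 0.4, 0], 0]
    - [-1, [-0.4, 0, 0], 0]
    - [-1, [-0.4, 0, 0], 0]
    - [-1, [-0.4, 0, 0], 0]
    - [-1, [-0.4, 0, 0], 0]
    - [-1, [-0.4, 0, 0], 0]
    - [-1, [0, -0.4, 0], 0]
    - [-1, [0, -0.4, 0], 0]
    - [-1, [0, -0.4, 0], 0]
    - [-1, [0, -0.4, 0], 0]
    - [-1, [0, -0.4, 0], 0]
    - [-1, [0, -0.4, 0], 0]

```text
time: 13.78
tool_pos: [497.5, -152.3, 200.8]
tcp_rot: [179.8, -0.1, 73.1]
ft_force: [3.6, 2.5, 4.3]
finger_gap: 11.0
grip_force: 88.6
```

```bash
python3 - <<'E'
from m import *
t=sense();print(t["tool_pos"],t["tcp_rot"],t["ft_force"],t["wrist_torque"])
E
```

```text
[ 497.51532995 -152.30581174  200.75237753] [ 1.79812962e+02 -6.50288189e-02  7.30913102e+01] [3.60375986 2.53136375 4.28950156] [ 0.5598376  -0.69198698 -0.02345376]
```

Emit:
play_rows:
  increments:
    - [-1, [0.4, 0, 0], 0]
    - [-1, [0.4, 0, 0], 0]
    - [-1, [0.4, 0, 0], 0]
    - [-1, [0.4, 0, 0], 0]
    - [-1, [0.4, 0, 0], 0]
    - [-1, [0.4, 0, 0], 0]
    - [-1, [0.4, 0, 0], 0]
    - [-1, [0.4, 0, 0], 0]

```text
time: 14.45
tool_pos: [497.8, -151.3, 200.7]
tcp_rot: [179.8, 0.2, 73.0]
ft_force: [-0.3, -4.1, 6.8]
finger_gap: 10.9
grip_force: 88.7
```

Emit:
play_rows:
  increments:
    - [-1, [0, 0.4, 0], 0]
    - [-1, [0, 0.4, 0], 0]
    - [-1, [0, 0.4, 0], 0]
    - [-1, [0, 0.4, 0], 0]
    - [-1, [0, 0.4, 0], 0]
    - [-1, [0, 0.4, 0], 0]
    - [-1, [0, 0.4, 0], 0]
    - [-1, [0, 0.4, 0], 0]

```text
time: 15.12
tool_pos: [498.9, -151.6, 200.4]
tcp_rot: [-179.9, 0.1, 73.0]
ft_force: [-11.3, -1.8, 13.2]
finger_gap: 10.7
grip_force: 89.7
```

Emit:
play_rows:
  increments:
    - [-1, [0, -0.4, 0], 0]
    - [-1, [0, -0.4, 0], 0]
    - [-1, [0, -0.4, 0], 0]
    - [-1, [0, 0, 0], 0]

```text
time: 15.45
tool_pos: [498.5, -151.4, 200.6]
tcp_rot: [-180.0, 0.1, 73.0]
ft_force: [-7.0, -2.8, 9.6]
finger_gap: 10.8
grip_force: 89.5
```

```bash
python3 - <<'E'
from m import *
t=sense();print(t["tool_pos"],t["tcp_rot"],t["ft_force"],t["wrist_torque"])
E
```

```text
[ 498.45917312 -151.41146424  200.57621445] [-1.79997085e+02  1.40078730e-01  7.30283729e+01] [-7.03527375 -2.77774549  9.62115577] [-0.54862685  1.30472354  0.00607217]
```

Contact is made and the response is elastic (sticking by friction), so I'll hop from point to point instead of sliding.

Emit:
play_rows:
  increments:
    - [-1, [0, 0, -2], 0]
    - [-1, [-1, -0.8, 0], 0]
    - [-1, [0, 0, 0], 0]
    - [-1, [0, 0, 2], 0]
    - [-1, [0, 0, 0], 0]
    - [-1, [0, 0, 0], 0]

```text
time: 15.95
tool_pos: [498.0, -151.1, 200.6]
tcp_rot: [180.0, 0.0, 73.1]
ft_force: [-5.1, 1.4, 10.9]
finger_gap: 11.1
grip_force: 89.5
```

Emit:
play_rows:
  increments:
    - [-1, [0, 0, -2], 0]
    - [-1, [0, 1, 0], 0]
    - [-1, [0, 0, 0], 0]
    - [-1, [0, 0, 2], 0]
    - [-1, [0, 0, 0], 0]
    - [-1, [0, 0, 0], 0]

```text
time: 16.45
tool_pos: [499.3, -151.2, 200.7]
tcp_rot: [179.9, -0.0, 73.1]
ft_force: [-4.8, 1.1, 9.8]
finger_gap: 10.8
grip_force: 89.4
```

Emit:
play_rows:
  increments:
    - [-1, [0, 0, -2], 0]
    - [-1, [-1, 0, 0], 0]
    - [-1, [0, 0, 0], 0]
    - [-1, [0, 0, 2], 0]
    - [-1, [0, 0, 0], 0]
    - [-1, [0, 0, 0], 0]

```text
time: 16.95
tool_pos: [498.9, -152.3, 200.6]
tcp_rot: [180.0, 0.0, 73.1]
ft_force: [-2.8, 2.0, 8.4]
finger_gap: 11.0
grip_force: 89.4
```

Emit:
play_rows:
  increments:
    - [-1, [0, 0, -2], 0]
    - [-1, [-1, 0, 0], 0]
    - [-1, [0, 0, 0], 0]
    - [-1, [0, 0, 2], 0]
    - [-1, [0, 0, 0], 0]
    - [-1, [0, 0, 0], 0]

```text
time: 17.45
tool_pos: [498.0, -153.6, 198.8]
tcp_rot: [-180.0, 0.1, 73.1]
ft_force: [0.3, -2.8, -2.8]
finger_gap: 11.2
grip_force: 87.5
```

Dropped in at this point with no reaction, so I'll push down gently.

Emit:
play_rows:
  increments:
    - [-1, [0, 0, 0.5], 0]
    - [-1, [0, 0, 0.5], 0]
    - [-1, [0, 0, 0.5], 0]
    - [-1, [0, 0, 0], 0]
    - [-1, [0, 0, 0], 0]

```text
time: 17.87
tool_pos: [498.2, -153.5, 198.2]
tcp_rot: [-180.0, 0.0, 73.1]
ft_force: [-2.6, -4.7, 0.5]
finger_gap: 11.2
grip_force: 88.3
```

Emit:
play_rows:
  increments:
    - [-1, [-0.4, 0, 0], 0]
    - [-1, [-0.4, -0.2, 0], 0]
    - [-1, [0, 0, 0.4], 0]
    - [-1, [0, 0, 0], 0]
    - [-1, [0, 0, 0], 0]

```text
time: 18.28
tool_pos: [498.0, -153.7, 197.6]
tcp_rot: [180.0, -0.0, 73.1]
ft_force: [-1.1, -2.4, 1.1]
finger_gap: 11.2
grip_force: 88.3
```

```bash
python3 - <<'E'
from m import *
t=sense();print(t["tool_pos"],t["tcp_rot"],t["ft_force"],t["wrist_torque"])
E
```

```text
[ 498.00013205 -153.72947157  197.58505127] [ 1.79992504e+02 -7.53340748e-03  7.30729040e+01] [-1.12436052 -2.38204168  1.05862131] [-0.51787461  0.20574905  0.03340604]
```

Emit:
play_rows:
  increments:
    - [-1, [-0.5, -0.2, 0], -0.01]
    - [-1, [0, 0, 0.5], 0]
    - [-1, [0, 0, 0.5], 0]
    - [-1, [0, 0, 0.5], 0]
    - [-1, [0, 0, 0], 0]
    - [-1, [0, 0, 0], 0]

```text
time: 18.78
tool_pos: [497.5, -154.0, 195.9]
tcp_rot: [-180.0, -0.0, 73.6]
ft_force: [0.5, 1.1, -1.6]
finger_gap: 11.2
grip_force: 87.9
```

```bash
python3 - <<'E'
from m import *
t=sense();print(t["tool_pos"],t["tcp_rot"],t["ft_force"],t["wrist_torque"])
E
```

```text
[ 497.50956721 -154.00452772  195.85016734] [-1.79974055e+02 -1.65112505e-02  7.36447277e+01] [ 0.47054043  1.06672175 -1.62220162] [-0.03952932 -0.03524569  0.01125768]
```

Emit:
play_rows:
  increments:
    - [-1, [0.2, 0, 0.5], 0]
    - [-1, [0, 0, 0.5], 0]
    - [-1, [0, 0, 0.5], 0]
    - [-1, [0, 0, 0.5], 0]
    - [-1, [0, 0, 0.4], 0]
    - [-1, [0, 0, 0], 0]
    - [-1, [0, 0, 0], 0]

```text
time: 19.37
tool_pos: [497.6, -154.0, 193.7]
tcp_rot: [-180.0, -0.0, 73.6]
ft_force: [0.1, 0.6, -1.8]
finger_gap: 10.8
grip_force: 87.9
```

```bash
python3 - <<'E'
from m import *
t=sense();print(t["tool_pos"],t["tcp_rot"],t["ft_force"],t["wrist_torque"])
E
```

```text
[ 497.63442824 -154.01213261  193.66136021] [-1.79995748e+02 -2.05952494e-03  7.36412302e+01] [ 0.08475033  0.59977177 -1.82656278] [ 0.02814893  0.02817917 -0.02181636]
```

Emit:
play_rows:
  increments:
    - [-1, [0, 0, 0.4], 0]
    - [-1, [0, 0, 0.4], 0]
    - [-1, [0, 0, 0], 0]
    - [-1, [0, 0, 0], 0]
    - [-1, [0, 0, 0], 0]

```text
time: 19.78
tool_pos: [497.7, -154.1, 193.1]
tcp_rot: [180.0, 0.0, 73.6]
ft_force: [-0.4, 0.9, 0.2]
finger_gap: 10.9
grip_force: 88.2
```

Emit:
play_rows:
  increments:
    - [-1, [0, 0, 0], 0.02]
    - [-1, [0, 0, 0], 0.025]
    - [-1, [0, 0, 0], 0.025]
    - [-1, [0, 0, 0], 0.025]
    - [-1, [0, 0, 0], 0.025]
    - [-1, [0, 0, 0], 0.025]
    - [-1, [0, 0, 0], 0.025]
    - [-1, [0, 0, 0], 0]

```text
time: 20.45
tool_pos: [497.8, -154.1, 193.1]
tcp_rot: [180.0, 0.0, 63.8]
ft_force: [-0.4, 0.6, 0.5]
finger_gap: 11.2
grip_force: 88.0
```

```bash
python3 - <<'E'
from m import *
t=sense();print(t["tool_pos"],t["tcp_rot"],t["ft_force"],t["wrist_torque"])
E
```

```text
[ 497.80184775 -154.09794334  193.07707929] [1.79975833e+02 2.57565641e-03 6.37944968e+01] [-0.39387564  0.62055482  0.49057878] [-0.06891113 -0.00197793  0.12488804]
```

Emit:
play_rows:
  increments:
    - [-1, [0, 0, 0], 0.027]
    - [-1, [0, 0, 0], 0.027]
    - [-1, [0, 0, 0], 0.027]
    - [-1, [0, 0, 0], 0.027]
    - [-1, [0, 0, 0], 0.027]
    - [-1, [0, 0, 0], 0.027]
    - [-1, [0, 0, 0], 0.027]
    - [-1, [0, 0, 0], 0.027]
    - [-1, [0, 0, 0], 0.027]
    - [-1, [0, 0, 0], 0.027]
    - [-1, [0, 0, 0], 0.027]
    - [-1, [0, 0, 0], 0]

```text
time: 21.45
tool_pos: [497.8, -154.1, 193.1]
tcp_rot: [180.0, -0.0, 46.8]
ft_force: [0.7, 0.0, -0.0]
finger_gap: 11.0
grip_force: 88.0
```

```bash
python3 - <<'E'
from m import *
t=sense();print(t["tool_pos"],t["tcp_rot"],t["ft_force"],t["wrist_torque"])
E
```

```text
[ 497.79767102 -154.09733576  193.07408604] [ 1.79976362e+02 -5.63832900e-03  4.68283273e+01] [ 0.65665704  0.00217545 -0.02136183] [0.00875811 0.0070448  0.16357451]
```

Emit:
play_rows:
  increments:
    - [-1, [0, 0, 0], 0.02]
    - [-1, [0, 0, 0], 0.02]
    - [-1, [0, 0, 0], 0.02]
    - [-1, [0, 0, 0], 0.02]
    - [-1, [0, 0, 0], 0.02]
    - [-1, [0, 0, 0], 0.015]
    - [-1, [0, 0, 0], 0.01]
    - [-1, [0, 0, 0], 0]

```text
time: 22.12
tool_pos: [497.7, -154.1, 193.0]
tcp_rot: [180.0, -0.0, 39.7]
ft_force: [0.6, 0.3, 2.4]
finger_gap: 11.0
grip_force: 88.2
```

```bash
python3 - <<'E'
from m import *
t=sense();print(t["tool_pos"],t["tcp_rot"],t["ft_force"],t["wrist_torque"])
E
```

```text
[ 497.74943249 -154.08223743  193.00746339] [ 1.79986366e+02 -8.11939649e-03  3.96757460e+01] [0.58859942 0.27205634 2.39203582] [-0.03832794 -0.08424617  0.18915446]
```

Emit:
play_rows:
  increments:
    - [-1, [0, 0, 0], 0.01]
    - [-1, [0, 0, 0], 0.01]
    - [-1, [0, 0, 0], 0.01]
    - [-1, [0, 0, 0], 0]

```text
time: 22.45
tool_pos: [497.8, -154.1, 193.0]
tcp_rot: [180.0, -0.0, 38.0]
ft_force: [1.4, -0.6, 2.7]
finger_gap: 11.0
grip_force: 88.3
```

```bash
python3 - <<'E'
from m import *
t=sense();print(t["tool_pos"],t["tcp_rot"],t["ft_force"],t["wrist_torque"])
E
```

```text
[ 497.77447469 -154.08454338  193.04038944] [ 1.79982336e+02 -9.31280523e-03  3.79509042e+01] [ 1.38565062 -0.61380812  2.66243377] [-0.03157821 -0.09582393  0.1629311 ]
```

Emit:
play_rows:
  increments:
    - [-1, [0, 0, 0], 0.01]
    - [-1, [0, 0, 0], 0.01]
    - [-1, [0, 0, 0], 0.01]
    - [-1, [0, 0, 0], 0]

```text
time: 22.78
tool_pos: [497.7, -154.1, 193.0]
tcp_rot: [180.0, -0.0, 36.2]
ft_force: [1.6, -0.4, 3.0]
finger_gap: 11.0
grip_force: 88.4
```

```bash
python3 - <<'E'
from m import *
t=sense();print(t["tool_pos"],t["tcp_rot"],t["ft_force"],t["wrist_torque"])
E
```

```text
[ 497.72690586 -154.05815233  193.00216399] [ 1.79989765e+02 -6.67061620e-03  3.62307947e+01] [ 1.64555836 -0.44690693  3.04063035] [-0.06026011 -0.11604193  0.15355277]
```

Emit:
play_rows:
  increments:
    - [-1, [0, 0, 0], 0.01]
    - [-1, [0, 0, 0], 0.01]
    - [-1, [0, 0, 0], 0.01]
    - [-1, [0, 0, 0], 0]

```text
time: 23.12
tool_pos: [497.8, -154.1, 193.0]
tcp_rot: [180.0, -0.0, 34.5]
ft_force: [1.5, -0.6, 3.0]
finger_gap: 10.9
grip_force: 88.5
```

```bash
python3 - <<'E'
from m import *
t=sense();print(t["tool_pos"],t["tcp_rot"],t["ft_force"],t["wrist_torque"])
E
```

```text
[ 497.75579958 -154.07256019  193.04219191] [ 1.7998743e+02 -1.0936380e-02  3.4510344e+01] [ 1.49744151 -0.61982929  2.97499644] [-0.10348337 -0.16868622  0.18850213]
```

Emit:
play_rows:
  increments:
    - [-1, [0, 0, 0], 0.01]
    - [-1, [0, 0, 0], 0.01]
    - [-1, [0, 0, 0], 0.01]
    - [-1, [0, 0, 0], 0]

```text
time: 23.45
tool_pos: [497.7, -154.0, 193.0]
tcp_rot: [180.0, -0.0, 32.8]
ft_force: [1.0, -0.9, 5.0]
finger_gap: 10.9
grip_force: 88.7
```

```bash
python3 - <<'E'
from m import *
t=sense();print(t["tool_pos"],t["tcp_rot"],t["ft_force"],t["wrist_torque"])
s=stack("top",2);t=stack("scene",2)
def crop(s,u,v,r,n): return cv2.resize(s["color"][v-r:v+r,u-r:u+r],(n,n),interpolation=cv2.INTER_CUBIC)
im=np.hstack([crop(s,326,235,20,400),crop(t,244,170,30,400)]);cv2.imwrite("pics/turn.png",im[:,:,::-1])
E
```

```text
[ 497.7303063  -154.04976507  192.98561458] [ 1.79989049e+02 -6.62085726e-03  3.28006835e+01] [ 0.99837115 -0.8860597   4.96215713] [-0.13690751 -0.19495728  0.36724231]
```

View pics/turn.png

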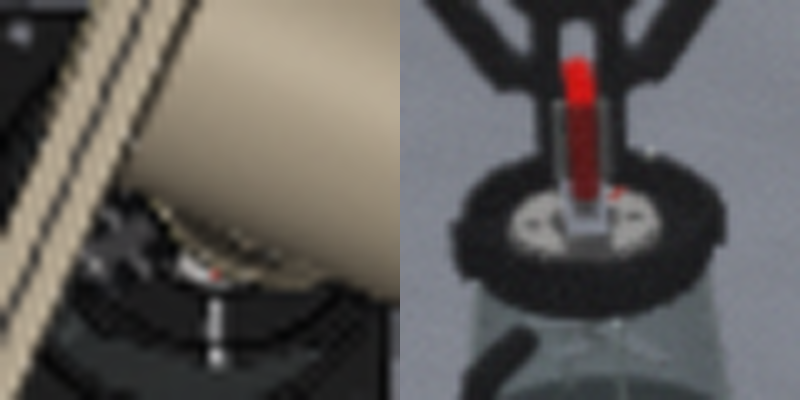

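The red mark at (216,273) now lines up with the white line at (215,330) in the top crop, and the torque is rising as the ring reaches its stop. I'll add a little more to make it firm.

Emit:
play_rows:
  increments:
    - [-1, [0, 0, 0], 0.01]
    - [-1, [0, 0, 0], 0.008]
    - [-1, [0, 0, 0], 0]
    - [-1, [0, 0, 0], 0]

```text
time: 23.98
tool_pos: [497.7, -154.1, 193.0]
tcp_rot: [180.0, -0.0, 31.8]
ft_force: [1.2, -0.6, 3.7]
finger_gap: 11.3
grip_force: 88.9
```

```bash
python3 - <<'E'
from m import *
t=sense();print(t["tool_pos"],t["tcp_rot"],t["ft_force"],t["wrist_torque"])
E
```

```text
[ 497.70880771 -154.08728544  192.98277358] [ 1.79989007e+02 -2.70796780e-03  3.18212190e+01] [ 1.21731868 -0.64018832  3.73542272] [-0.10687293 -0.19481373  0.54827823]
```

Emit:
play_rows:
  increments:
    - [-1, [0, 0, 0], 0.01]
    - [-1, [0, 0, 0], 0]
    - [-1, [0, 0, 0], 0]
    - [-1, [0, 0, 0], 0]

```text
time: 24.32
tool_pos: [497.7, -154.1, 193.0]
tcp_rot: [180.0, -0.0, 31.2]
ft_force: [1.2, 0.2, 4.7]
finger_gap: 11.1
grip_force: 89.1
```

```bash
python3 - <<'E'
from m import *
t=sense();print(t["tool_pos"],t["tcp_rot"],t["ft_force"],t["wrist_torque"])
E
```

```text
[ 497.71948648 -154.05259367  192.9877401 ] [ 1.79990066e+02 -4.41465507e-03  3.12493744e+01] [1.20506097 0.23833364 4.65129874] [-0.15063968 -0.19999427  0.63783518]
```

Emit:
play_rows:
  increments:
    - [-1, [0, 0, 0], -0.02]
    - [-1, [0, 0, 0], -0.02]
    - [-1, [0, 0, 0], -0.02]
    - [-1, [0, 0, -0.4], -0.015]
    - [-1, [0, 0, 0], 0]
    - [-1, [0, 0, 0], 0]

```text
time: 24.82
tool_pos: [497.5, -154.0, 193.0]
tcp_rot: [-180.0, 0.0, 35.5]
ft_force: [0.5, -0.0, 3.2]
finger_gap: 10.8
grip_force: 88.6
```

```bash
python3 - <<'E'
from m import *
t=sense();print(t["tool_pos"],t["tcp_rot"],t["ft_force"],t["wrist_torque"])
E
```

```text
[ 497.45767625 -154.00722966  193.03854068] [-1.79972070e+02  1.55904627e-02  3.54902457e+01] [ 0.48735409 -0.00334244  3.24203026] [-0.08902913 -0.17307603 -0.00881687]
```

Emit:
play_rows:
  increments:
    - [-1, [0, 0, -1], 0]
    - [-1, [0, 0, -1], 0]
    - [-1, [0, 0, -1], 0]
    - [-1, [0, 0, -1.5], 0]
    - [-1, [0, 0, -1.5], 0]
    - [-1, [0, 0, -2], 0]
    - [-1, [0, 0, -3], 0]
    - [-1, [0, 0, -4], 0]
    - [-1, [0, 0, -6], 0]
    - [-1, [0, 0, -8], 0]
    - [-1, [0, 0, -10], 0]
    - [-1, [0, 0, 0], 0]

```text
time: 25.82
tool_pos: [498.9, -154.5, 235.5]
tcp_rot: [179.8, -0.1, 35.5]
ft_force: [0.0, -0.6, -0.9]
finger_gap: 10.7
grip_force: 87.9
```

```bash
python3 - <<'E'
from m import *
t=sense();print(t["tool_pos"],t["tcp_rot"],t["ft_force"],t["wrist_torque"],t["finger_gap"])
E
```

```text
[ 498.88833897 -154.54924238  235.54708724] [ 1.79792947e+02 -1.25572749e-01  3.55429534e+01] [ 0.04930441 -0.63917152 -0.91986013] [ 0.06055238 -0.0327556  -0.02706325] 10.705532436244209
```

Emit:
play_rows:
  increments:
    - [-1, [0, 0, 0], -0.11]
    - [-1, [0, 0, 0], -0.11]
    - [-1, [0, 0, 0], -0.11]
    - [-1, [0, 0, 0], -0.11]
    - [-1, [0, 0, 0], -0.11]
    - [-1, [0, 0, 0], 0]
    - [-1, [0, 0, 0], 0]

```text
time: 26.4
tool_pos: [497.7, -154.1, 232.5]
tcp_rot: [180.0, 0.0, 66.9]
ft_force: [0.1, 0.6, -2.0]
finger_gap: 10.7
grip_force: 87.8
```

Emit:
play_rows:
  increments:
    - [-1, [12, -5.3, 0], 0]
    - [-1, [25, -11, 0], 0]
    - [-1, [28, -12.3, 0], 0]
    - [-1, [28, -12.3, 0], 0]
    - [-1, [28, -12.3, 0], 0]
    - [-1, [28, -12.3, 0], 0]
    - [-1, [28, -12.3, 0], 0]
    - [-1, [28, -12.3, 0], 0]
    - [-1, [28, -12.3, 0], 0]
    - [-1, [24, -10.6, 0], 0]
    - [-1, [12, -5.3, 0], 0]
    - [-1, [6.8, -3.1, 0], 0]

```text
time: 27.4
tool_pos: [492.7, 149.9, 232.3]
tcp_rot: [-180.0, -0.0, 67.0]
ft_force: [-0.3, 0.4, -2.4]
finger_gap: 11.2
grip_force: 87.8
```

Emit:
play_rows:
  increments:
    - [-1, [0, 0, 0], 0]
    - [-1, [0, 0, 0], 0]
    - [-1, [0, 0, 0], 0]

```text
time: 27.65
tool_pos: [493.4, 146.5, 232.3]
tcp_rot: [180.0, 0.0, 67.0]
ft_force: [-0.4, -0.7, -1.8]
finger_gap: 11.0
grip_force: 87.8
```

```bash
python3 - <<'E'
from m import *
t=sense();print(t["tool_pos"],t["tcp_rot"],t["ft_force"])
s=stack("top",2);t=stack("scene",2)
def crop(s,u,v,r,n): return cv2.resize(s["color"][v-r:v+r,u-r:u+r],(n,n),interpolation=cv2.INTER_CUBIC)
im=np.hstack([crop(s,326,235,20,400),crop(t,335,220,40,400)]);cv2.imwrite("pics/back.png",im[:,:,::-1])
E
```

```text
[493.42284583 146.49645409 232.28606989] [1.79990421e+02 2.25836618e-02 6.69707509e+01] [-0.36839897 -0.74822022 -1.82334806]
```

View pics/back.png

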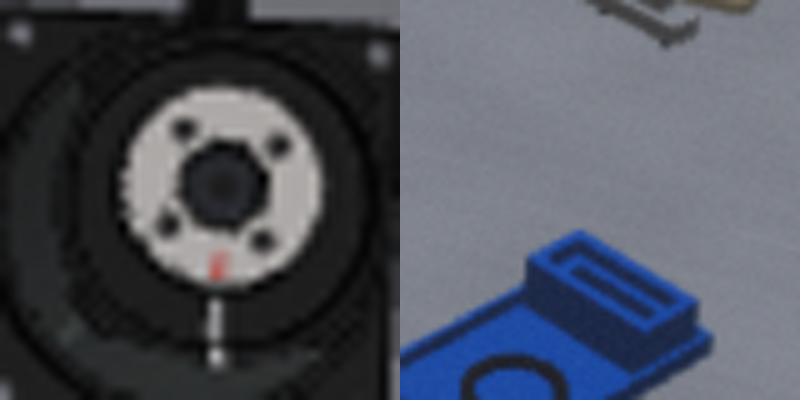

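The ring is home, with its red mark at (218,265) pointing at the white line at (216,330). The empty slot is at (615,275) in the scene crop. Lowering the spanner into the seat.

Emit:
play_rows:
  increments:
    - [-1, [0.7, -0.3, 10], 0]
    - [-1, [0, 0, 20], 0]
    - [-1, [0, 0, 25], 0]
    - [-1, [0, 0, 25], 0]
    - [-1, [0, 0, 25], 0]
    - [-1, [0, 0, 22], 0]
    - [-1, [0, 0, 15], 0]
    - [-1, [0, 0, 8], 0]
    - [-1, [0, 0, 4], 0]
    - [-1, [0, 0, 2], 0]
    - [-1, [0, 0, 2], 0]
    - [-1, [0, 0, 2], 0]

```text
time: 28.85
tool_pos: [494.4, 148.2, 73.4]
tcp_rot: [179.9, -0.1, 67.0]
ft_force: [0.2, 0.3, -1.8]
finger_gap: 10.6
grip_force: 87.8
```

Emit:
play_rows:
  increments:
    - [-1, [0, 0, 2], 0]
    - [-1, [0, 0, 2], 0]
    - [-1, [0, 0, 2], 0]
    - [-1, [0, 0, 0], 0]
    - [-1, [0, 0, 0], 0]

```text
time: 29.27
tool_pos: [493.3, 148.1, 66.2]
tcp_rot: [-180.0, 0.0, 67.1]
ft_force: [-0.2, -0.1, -2.2]
finger_gap: 11.0
grip_force: 87.8
```

Emit:
play_rows:
  increments:
    - [-1, [-0.6, 0.4, 1.5], 0]
    - [-1, [0, 0, 2], 0]
    - [-1, [0, 0, 2], 0]
    - [-1, [0, 0, 2], 0]
    - [-1, [0, 0, 2], 0]
    - [-1, [0, 0, 1.5], 0]
    - [-1, [0, 0, 1], 0]
    - [-1, [0, 0, 0.5], 0]
    - [-1, [0, 0, 0], 0]
    - [-1, [0, 0, 0], 0]

```text
time: 30.1
tool_pos: [493.5, 147.3, 53.8]
tcp_rot: [180.0, -0.0, 67.1]
ft_force: [-0.2, -0.3, -2.2]
finger_gap: 10.8
grip_force: 87.8
```

Emit:
play_rows:
  increments:
    - [-1, [0, 0, 0.4], 0]
    - [-1, [0, 0, 0.3], 0]
    - [-1, [0, 0, 0], 0]
    - [-1, [0, 0, 0], 0]

```text
time: 30.43
tool_pos: [493.5, 147.4, 53.1]
tcp_rot: [180.0, -0.0, 67.1]
ft_force: [0.2, 0.4, -1.5]
finger_gap: 11.1
grip_force: 87.8
```

Emit:
play_rows:
  increments:
    - [-1, [0, 0, 0.4], 0]
    - [-1, [0, 0, 0.4], 0]
    - [-1, [0, 0, 0.2], 0]
    - [-1, [0, 0, 0], 0]
    - [-1, [0, 0, 0], 0]

```text
time: 30.85
tool_pos: [493.6, 147.3, 52.2]
tcp_rot: [180.0, -0.0, 67.1]
ft_force: [0.3, 0.6, -0.8]
finger_gap: 10.7
grip_force: 88.1
```

Touching the floor. Opening and rising straight up.

Emit:
play_rows:
  increments:
    - [0.3, [0, 0, 0], 0]
    - [0.3, [0, 0, 0], 0]
    - [0.6, [0, 0, 0], 0]
    - [1, [0, 0, 0], 0]
    - [1, [0, 0, 0], 0]
    - [1, [0, 0, 0], 0]
    - [1, [0, 0, 0], 0]
    - [1, [0, 0, 0], 0]
  force: 20

```text
time: 31.52
tool_pos: [493.6, 147.3, 52.1]
tcp_rot: [180.0, -0.0, 67.1]
ft_force: [0.4, -0.5, 0.3]
finger_gap: 85.7
grip_force: 0.0
```

Emit:
play_rows:
  increments:
    - [1, [0, 0, -5], 0]
    - [1, [0, 0, -12], 0]
    - [1, [0, 0, -20], 0]
    - [1, [0, 0, -25], 0]
    - [1, [0, 0, -25], 0]
    - [1, [0, 0, -25], 0]
    - [1, [0, 0, -25], 0]
    - [1, [0, 0, -20], 0]
    - [1, [0, 0, -10], 0]
    - [1, [0, 0, 0], 0]
    - [1, [0, 0, 0], 0]

```text
time: 32.43
tool_pos: [493.7, 147.4, 219.4]
tcp_rot: [179.9, -0.0, 67.1]
ft_force: [0.8, 0.2, -0.2]
finger_gap: 85.8
grip_force: 0.0
```

```bash
python3 - <<'E'
from m import *
t=sense();print(t["tool_pos"],t["ft_force"],t["finger_gap"],t["time"])
t=stack("scene",2)
for q in["bar_mid","spanner"]: print(q,[(round(r["p"],2),w(t,r["xyz"]).tolist()) for r in pinpoint(q,snapshot("scene"))[:2]])
cv2.imwrite("pics/end.png",cv2.resize(t["color"][180:260,295:375],(400,400),interpolation=cv2.INTER_CUBIC)[:,:,::-1])
E
```

```text
[493.70840578 147.38330415 219.42117686] [ 0.77964011  0.15234577 -0.18968347] 85.78868390843206 32.4333
bar_mid [(0.69, [757.9, 144.7, -3.3]), (0.57, [494.6, 147.6, 27.4])]
spanner []
```

View pics/end.png

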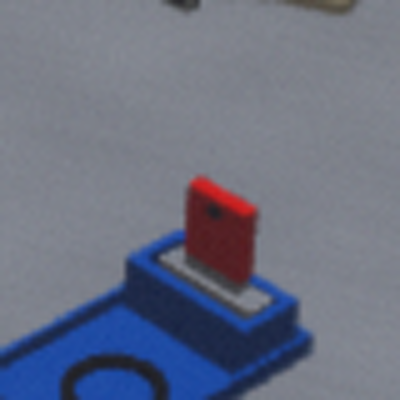

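The spanner stands upright in its seat (grip at (222,230), bar at (215,285)), and the gripper is clear above it.

```bash
python3 -c "
from bench import *
print(hand_in())"
```

```text
the job is handed in; nothing more can be done
None
```

The job is handed in: the ring was turned clockwise to its firm stop with its red mark on the white line, and the spanner stands released and upright in its seat; the interface gave no verdict back.

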